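Clamp a corrosion test panel in the one-hand bench clamp

TASK

Take the taller of the two thick grey test panels out of the white slotted rack and stand it upright on the clamp's bed between the two open pads, its broad faces towards the pads and centred sideways on them, then let go of it. Then close the clamp by pulling its ratcheting trigger towards the handle again and again until the sprung pad grips the panel firmly (the pad's spring pressed in by about a third to two thirds), but not so hard that the coating is crushed. Move the jaw only with the trigger, leave the short panel, beaker, funnel, bottle and jar where they are, and finish with the trigger released.

Things in the scene. Friction and masses are not known exactly. Their poses are not given: they have to be found in the camera images.
- panel: the taller test panel: plain grey coated metal plate, 60 mm wide (its x), 14 mm thick (its y), 80 mm tall (its z), about 0.3 kg. Origin at the centre of its underside. At the start it stands upright in one of the rack's two slots (25 mm deep, 2 mm loose), its underside 10 mm above the table; the top 55 mm stick out of the rack.
- short_panel: the other panel, same width and thickness but only 58 mm tall, in the rack's other slot; must stay there. Origin at the centre of its underside.
- rack: white plastic block 90 (x) x 175 (y) x 35 mm high, fixed to the table; two slots across it, 84 mm apart along its y, hold the two panels (which panel is in which slot changes). Origin at the centre of its underside.
- clamp: one-hand bar clamp bolted to the bench, grey base plate 110 (x) x 300 (y) x 12 mm. Origin on the table surface under the bar; its y axis runs level along the bar from the handle end (y = -190 mm) to the sliding jaw (y = +110 mm), x level across the bar, z up. Grey side cheeks 52 mm over all reach up to z = 88 mm from y = -169 to -41 mm.
- bed (a point): middle of the bed the panel stands on: tops of two grey rails 64 mm above the table, 92 mm long along the bar, 15 to 33 mm either side of it. Clamp frame (0, 41, 64) mm.
- fixed_jaw (a point): middle of the inner face of the fixed jaw block (46 mm wide, top at z = 104 mm), clamp frame (0, -15, 85) mm. It carries a round steel screw pad, 34 mm across, whose face stands 15 to 25 mm out of the block (clamp y = 0 to 10 mm); that setting differs each time and is not measured.
- jaw: sliding jaw: notched steel bar with an upright block (46 mm wide, top at z = 104 mm) at its +y end. Axes as the clamp's; origin on the clamp's when fully open, moving along -y as it closes (starts 0 to 14 mm closed). A ratchet lets it move only closed, in 5 mm clicks; an uncompleted click slips back. Move it only by the trigger.
- jaw_block (a point): middle of the inner face of the sliding jaw's block. Before it stands a flat black rubber pad (42 mm wide, 34 mm high), face 26 mm from the block, on a spring of 2 N per mm with 20 mm of travel; two pins come out of the back of the block as it is pressed in. 12 N or more on the panel is firm (6 mm), over 31 N (15.5 mm) crushes its coating.
- trigger_pull (a point): middle of the front (+y) face of the black trigger, 140 mm above the table: an upright lever 30 mm wide, 14 mm thick, grip from z = 85 to 155 mm, hinged 128 mm below this point. Pull along clamp -y; it springs back. Hard stop at 0.27 rad (35 mm here); most of that gives two clicks. At this height it takes 2 to 3.5 N idle, 4 to 5 N moving the jaw, plus 0.44 N per newton of grip (lever law for other heights).
- handle_top (a point): top of the fixed black upright handle behind the trigger: 32 mm wide (x), 18 mm thick (y), top 170 mm above the table; 36 mm of gap to the released trigger, 68 mm across both.
- beaker: clear plastic cup, 72 mm across, 100 mm tall; bystander. Origin under its centre.
- funnel: white plastic funnel standing on its mouth, 72 mm across, 70 mm tall; bystander. Origin under its centre.
- bottle: white bottle, 60 mm across, 150 mm tall; bystander. Origin under its centre.
- jar: small amber jar, 56 mm across, 70 mm tall; bystander. Origin under its centre.

How it is judged:
By the outcome, as a careful person would: the job done as asked, in the order asked, and still so for the second after the job is handed in, with the robot touching nothing.
It also fails if it takes over 61 s, if anything falls off the work surface, if the arm or the gripper's body presses on something with over 40 N, if the wrist force passes 120 N, or if a joint passes its speed limit or range.

ROBOT

A 6-joint arm with a two-finger parallel gripper is mounted at the origin on the work surface. World frame = base frame: x ahead of the robot, y to its left, z up, the work surface at z = 0. Lengths are in mm, angles in rad, forces in N, time in s.
With the tool pointing down it reaches from about 325 to 1000 mm from the base axis. Payload 5.1 kg.
Tool frame: the origin (TCP) lies midway between the tips of the shut fingers; the grasp point (between the pads) lies behind it (robot.pinch_z is the y of the grasp point in the tool frame, in mm); y points along the fingers, z is the direction in which the jaws open and shut, and the axes are right-handed (so a half turn about y gives the same grasp; the last joint's range is limited). The gripper opens to 85 mm and grips with 20 to 120 N. Pads are 22 mm wide; open, the fingers measure 114 mm over their backs; the gripper's body (76 mm by 85 mm) begins 54 mm behind the grasp point. The pads swing forward as they close: fully open they stand 13 mm farther back than shut.
Start: joints at [-1.188, 0.124, 1.65, -0, 1.367, -0.083], TCP at [291.907, -580.754, 231.322] pointing down, gripper open.
Joint ranges: [-2.61, 2.61], [-1.02, 2.33], [0.03, 2.71], [-1.35, 4.49], [0.32, 2.68], [-2.91, 2.91]. Speed limits (rad/s): [2.57, 2.57, 3.14, 3.14, 3.14, 3.14].

INTERFACE

Orientations are given as a unit quaternion [w, x, y, z].
In Python, from bench import robot gives the robot as it stands. Calls block until the motion is done:
- robot.movep(position, orientation): joint-space move of the TCP to a pose.
- robot.movel(position, rate=150, orientation=None, threshold=None): straight line of the TCP; orientation=None keeps the orientation; rate is the mean speed in mm/s. With threshold (N) it stops when the force on the tool has changed by that much, and returns True; else False.
- robot.move_joints(angles): joint-space move.
- robot.open_gripper() and robot.clamp(): open the fingers fully, or close them until they stop; the grip force is fixed at half the most.
- robot.hold(seconds).
- robot.ik(position, orientation): joint angles nearest the present ones, or None.
- robot.sense(): the state.
- robot.capture(name): name is "scene" or "top" or "wrist"; returns the picture (384x512x3 uint8, red, green, blue); there is no depth.
- robot.get_calibration(name): a dict with "fx", "fy", "cx", "cy" (pixels), "position" and "attitude" of the camera in the world. Camera axes: x right, y down, z forward; pixel columns grow to the right and rows downward; lengths in mm; the calibration is good to about 2 mm. A picture is of the moment at which its call begins: read the wrist's pose just before it. get_calibration takes no time and is no camera call; for the wrist camera it gives the pose at the moment of the call.
A pose or a line that the arm cannot do raises robot.PlanningError and nothing moves.
- robot.sign_off(): hands the job in, once; it reports no verdict.
Trained networks look in the newest picture that a camera, given by its name, has taken for a name from the list of things; names that differ only in an ending like _2 or _b are one class to them, and where a whole thing is asked for, a point or a joint stands for the part that bears it (a point fixed in the world has none). Each returns a list of dicts, best first, with "confidence" (0 to 1); they miss things now and then, are a little off and sometimes report something else, mostly with a low value. They report only what shows in the picture. A call takes as long as a camera call.
- robot.recognise(camera, label): "location" ([x, y, z] in mm, in world coordinates, good to about 4 mm: the middle of the surface that is visible of it).
The state is a dict: "time_s": time; "joint_pos": joint angles; "qvel": joint speeds; "tau": joint torques, N m; "tool_pos": TCP position; "ee_rot": TCP orientation; "force": force on the tool from outside, world axes, zero at the start; "ft_torque": the same for the moment, N m; "opening": finger opening in mm.
Only numpy, scipy, OpenCV 4.12 (cv2) and the standard library are available. Lean on these libraries where they do the work, as an engineer would, in place of code of your own. Each camera call takes 0.05 s, during which the arm holds its last target.

## Working session

There is one attempt and no reset: what is moved stays moved. The work goes in short steps, each a Python script; the robot and the scene stay as the last script left them, time stands still between calls to the robot, and variables do not carry over. Pictures are saved under pics/ and viewed, and the job is handed in when it is done.

```bash
ls; mkdir -p pics
python3 - <<'E'
from bench import robot
import cv2
print(robot.sense(), robot.pinch_z)
for n in("scene","top","wrist"):
    im=robot.capture(n); cv2.imwrite(f"pics/{n}0.png",im[:,:,::-1]); print(n,robot.get_calibration(n))
    if n!="wrist":
        for l in("panel","short_panel","rack","clamp","jaw","bottle","jar","beaker","funnel"):
            print(l,[(r["confidence"],[round(v) for v in r["location"]]) for r in robot.recognise(n,l)][:3])
print(robot.sense()["time_s"])
E
```

```text
pics
{'time_s': 0.0, 'joint_pos': array([-1.18760892e+00,  1.24470452e-01,  1.65168069e+00, -2.11989928e-05,
        1.36751743e+00, -8.25862501e-02]), 'qvel': array([-0.00068393,  0.00096675, -0.00066457,  0.00040513, -0.00179045,
       -0.00023618]), 'tau': array([ 1.03295595e-03, -4.23608208e+01, -3.65446687e+01,  9.27493465e-05,
        6.95198061e-03, -2.51570907e-05]), 'tool_pos': array([ 291.66873255, -580.1935188 ,  230.07150042]), 'ee_rot': array([ 0.16307556, -0.16330987,  0.68874172, -0.68729258]), 'force': array([ 0.18674308,  0.22377989, -0.56715267]), 'ft_torque': array([0.00415604, 0.01092788, 0.03316611]), 'opening': 85.01280535778754} -18.700000000000003
scene {'fx': 369.26393286513047, 'fy': 369.26393286513047, 'cx': 249.5717672401815, 'cy': 189.56540082501067, 'position': array([1253.19466048,  333.0151556 ,  877.86032788]), 'attitude': array([-0.20120573,  0.465077  ,  0.79144454, -0.34181161])}
panel [(0.5, [518, 262, 73])]
short_panel [(0.69, [720, 59, 15]), (0.51, [493, 176, 61])]
rack [(0.86, [525, 218, 38])]
clamp [(0.9, [574, -201, 55])]
jaw [(0.62, [547, -
[... 339 characters left out ...]
  0.70814226, -0.70512626,  0.03083382])}
panel [(0.7, [551, -208, 13]), (0.58, [586, 416, 53]), (0.43, [512, 252, 91])]
short_panel [(0.54, [492, 173, 66]), (0.48, [456, -456, 68]), (0.46, [552, -206, 12])]
rack [(0.93, [501, 216, 34]), (0.7, [548, -117, 62])]
clamp [(0.65, [552, -209, 13])]
jaw [(0.82, [552, -113, 58])]
bottle [(0.67, [704, 345, 103])]
jar [(0.69, [458, -456, 67])]
beaker [(0.8, [586, 418, 53])]
funnel [(0.5, [702, 51, 17])]
wrist {'fx': 272.3709918073732, 'fy': 272.3709918073732, 'cx': 259.57067028804283, 'cy': 190.12758110861716, 'position': array([ 354.68391648, -550.2780034 ,  374.1055067 ]), 'attitude': array([ 0.11797849,  0.84296529, -0.51989451, -0.07211307])}
1.05
```

View pics/scene0.png

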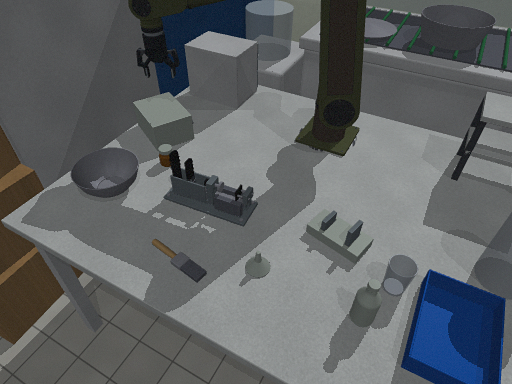

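View pics/top0.png

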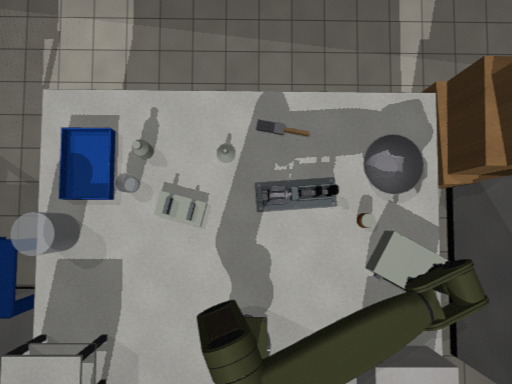

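View pics/wrist0.png

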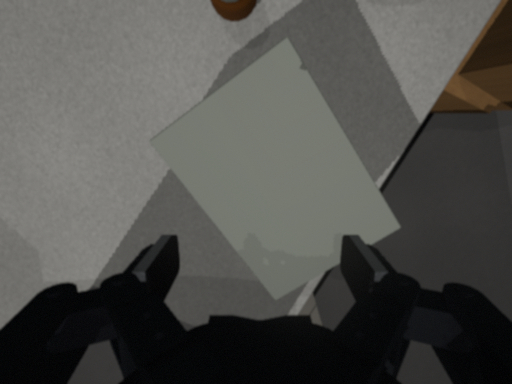

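```bash
cat > h.py <<'E'
import numpy as np, cv2
from scipy.spatial.transform import Rotation as R
from bench import robot
def q(a, tilt=0., az=0.):
    # tool down; opening axis horizontal at world angle a
    y=np.array([0,0,-1.]); z=np.array([np.cos(a),np.sin(a),0]); x=np.cross(y,z)
    r=R.from_matrix(np.c_[x,y,z]); v=r.as_quat(); return v[[3,0,1,2]]
def rot(qq): return R.from_quat(np.asarray(qq)[[1,2,3,0]])
def ray(cal,u,v):
    d=np.array([(u-cal["cx"])/cal["fx"],(v-cal["cy"])/cal["fy"],1]); return rot(cal["attitude"]).apply(d)
def onz(cal,u,v,z):
    d=ray(cal,u,v); p=np.array(cal["position"]); return p+d*(z-p[2])/d[2]
def proj(cal,P):
    c=rot(cal["attitude"]).inv().apply(np.atleast_2d(P)-cal["position"]); return np.c_[cal["fx"]*c[:,0]/c[:,2]+cal["cx"],cal["fy"]*c[:,1]/c[:,2]+cal["cy"]]
E
python3 - <<'E'
from h import *
im=cv2.imread("pics/top0.png"); a=cv2.resize(im[160:240,140:350],None,fx=3.8,fy=3.8,interpolation=2)
im=cv2.imread("pics/scene0.png"); b=cv2.resize(im[140:270,150:390],None,fx=3.3,fy=3.3,interpolation=2)
cv2.imwrite("pics/z1.png",a);cv2.imwrite("pics/z2.png",b)
s=robot.sense();c=robot.get_calibration("wrist");r=rot(s["ee_rot"])
print(r.inv().apply(c["position"]-s["tool_pos"]), r.as_matrix(), (r.inv()*rot(c["attitude"])).as_matrix())
for a in (np.pi/2,-np.pi/2): 
  for p in([500,220,300],[450,-200,300],[550,-200,300]): print(a,p,robot.ik(p,q(a)))
E
```

```text
[ -69.77715087 -142.76774547    0.96012666] [[-8.93465209e-01  3.15833483e-05  4.49132407e-01]
 [-4.49132408e-01 -1.36452104e-05 -8.93465209e-01]
 [-2.20901167e-05 -9.99999999e-01  2.63766261e-05]] [[ 1.26805402e-04  9.61756042e-01  2.73907464e-01]
 [-1.06874461e-03 -2.73907180e-01  9.61755538e-01]
 [ 9.99999421e-01 -4.14692924e-04  9.93138674e-04]]
1.5707963267948966 [500, 220, 300] [ 3.16226966e-01 -1.40726732e-01  1.79871355e+00 -4.44089210e-16
  1.48360584e+00 -1.25456936e+00]
1.5707963267948966 [450, -200, 300] [-5.27285512e-01 -2.66783555e-01  1.90580186e+00 -4.44089210e-16
  1.50257435e+00 -2.09808184e+00]
1.5707963267948966 [550, -200, 300] [-4.40486672e-01 -5.23764013e-02  1.71671139e+00 -4.44089210e-16
  1.47725766e+00 -2.01128300e+00]
-1.5707963267948966 [500, 220, 300] [ 3.16226966e-01 -1.40726732e-01  1.79871355e+00 -4.44089210e-16
  1.48360584e+00  1.88702329e+00]
-1.5707963267948966 [450, -200, 300] [-5.27285512e-01 -2.66783555e-01  1.90580186e+00 -4.44089210e-16
  1.50257435e+00  1.04351082e+00]
-1.5707963267948966 [550, -200, 300] [-4.40486672e-01 -5.23764013e-02  1.71671139e+00 -4.44089210e-16
  1.47725766e+00  1.13030965e+00]
```

View pics/z1.png

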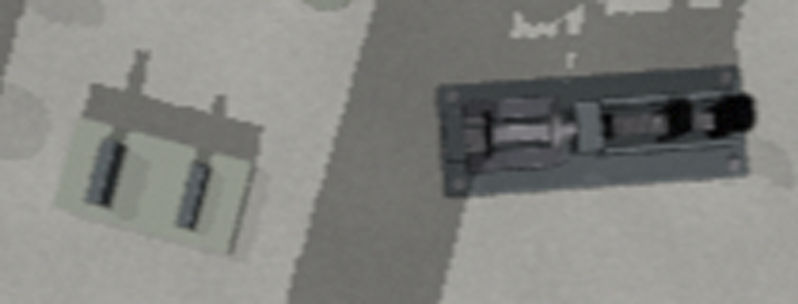

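View pics/z2.png

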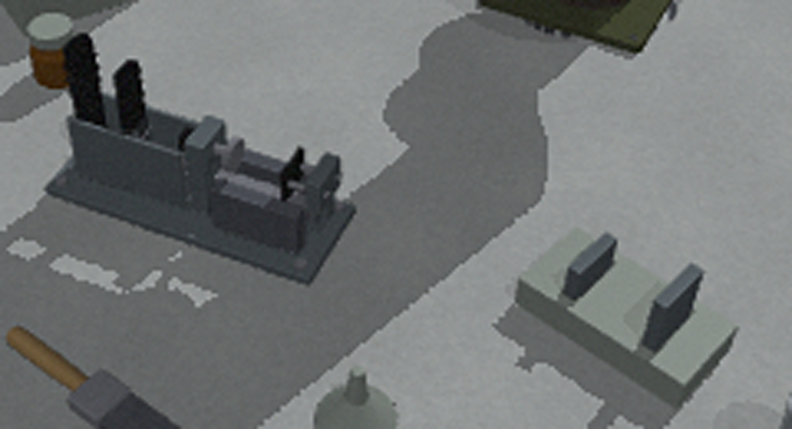

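Run:
```python
from h import *
import pickle
D={}
for n,p in(("clamp",[555,-140,310]),("rack",[500,225,300])):
    robot.movep(p,q(0.)); robot.hold(0.15)
    c=robot.get_calibration("wrist"); im=robot.capture("wrist"); D[n]=c
    b=im[:,:,::-1].copy(); cv2.imwrite(f"pics/w_{n}.png",b); cv2.imwrite(f"pics/w_{n}_2.png",cv2.resize(b,(800,600),interpolation=2))
    for l in (("jaw","jaw_block","bed","fixed_jaw","trigger_pull","handle_top","clamp") if n=="clamp" else ("panel","short_panel","rack")):
        print(l,[(r["confidence"],[round(v) for v in r["location"]]) for r in robot.recognise("wrist",l)][:3])
pickle.dump(D,open("cal.pkl","wb")); print(robot.sense()["time_s"])
```

```text
jaw [(0.82, [549, -98, 85])]
jaw_block []
bed [(0.74, [554, -186, 61])]
fixed_jaw [(0.79, [555, -194, 57])]
trigger_pull [(0.9, [555, -267, 128])]
handle_top [(0.57, [552, -187, 59])]
clamp [(0.72, [555, -184, 58])]
panel [(0.72, [506, 259, 94])]
short_panel [(0.95, [486, 185, 69])]
rack [(0.67, [499, 218, 37])]
5.2167
```

View pics/w_clamp_2.png

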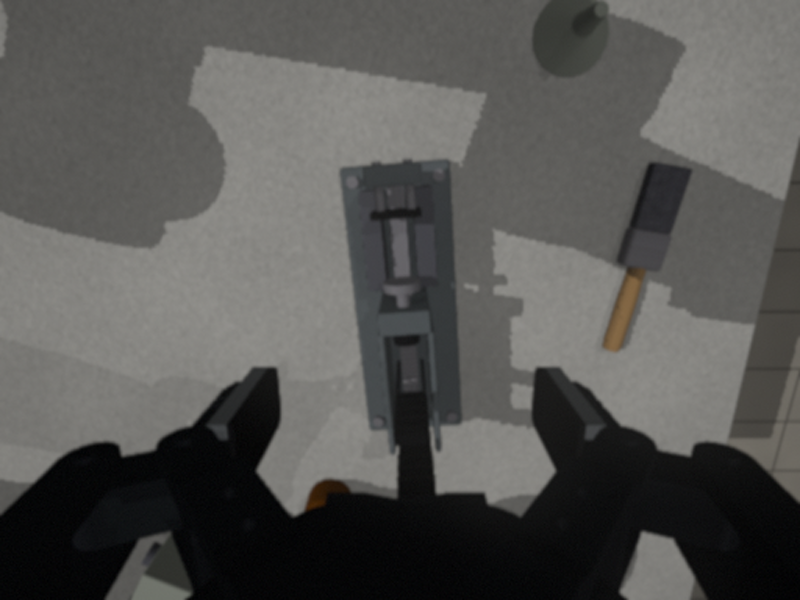

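View pics/w_rack_2.png

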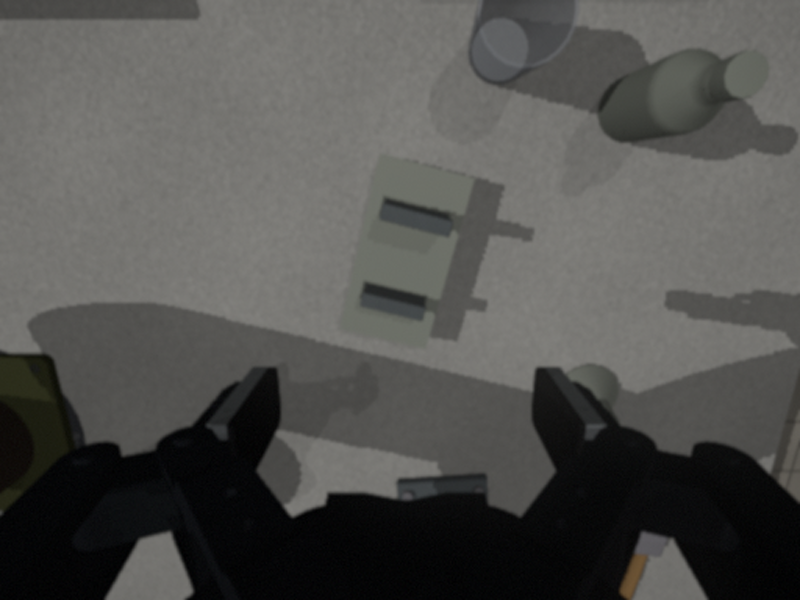

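Run:
```python
from h import *
b=cv2.imread("pics/w_rack.png")[90:230,205:315]; b=np.clip(b.astype(float)*1.8,0,255).astype("uint8")
cv2.imwrite("pics/zr.png",cv2.resize(b,None,fx=4.2,fy=4.2,interpolation=2))
b=cv2.imread("pics/w_clamp.png")[95:285,205:305]; b=np.clip(b.astype(float)*2.2,0,255).astype("uint8")
cv2.imwrite("pics/zc1.png",cv2.resize(b[:100],None,fx=6,fy=6,interpolation=2))
cv2.imwrite("pics/zc2.png",cv2.resize(b[90:],None,fx=6,fy=6,interpolation=2))
```

```text
(no output)
```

View pics/zr.png

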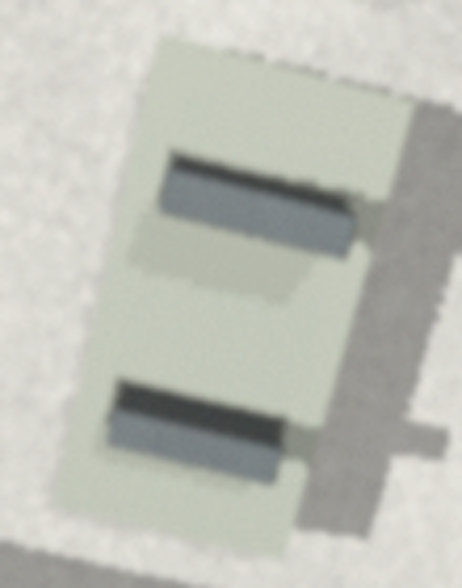

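View pics/zc1.png

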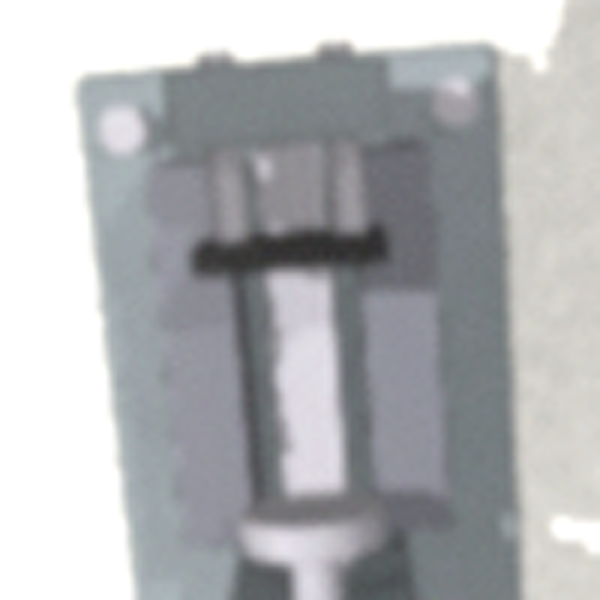

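View pics/zc2.png

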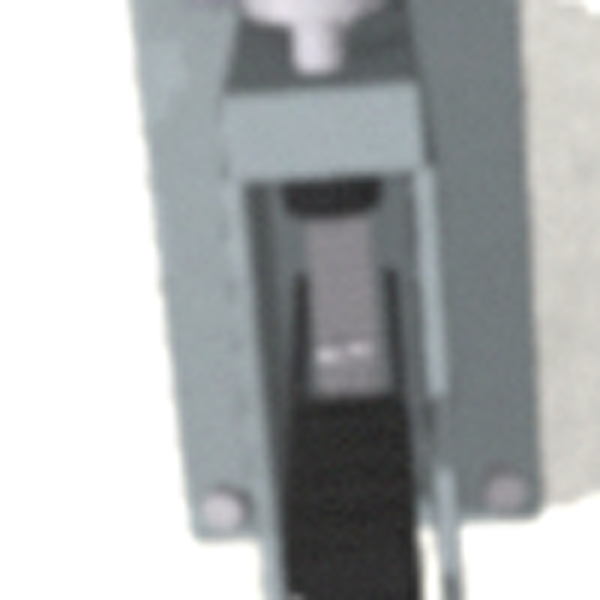

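```bash
cat >> h.py <<'E'
def fit(model,meas):
    m=np.asarray(model,float)[:,:2]; w=np.asarray(meas,float)[:,:2]
    mc,wc=m.mean(0),w.mean(0); a=m-mc;b=w-wc
    th=np.arctan2((a[:,0]*b[:,1]-a[:,1]*b[:,0]).sum(),(a*b).sum())
    c,s=np.cos(th),np.sin(th); Rm=np.array([[c,-s],[s,c]]); t=wc-Rm@mc
    return th,t,(w-(m@Rm.T+t)).round(1)
E
python3 - <<'E'
from h import *
import pickle
D=pickle.load(open("cal.pkl","rb")); c=D["clamp"]; r=D["rack"]
A=lambda X,Y:(205+X/6,95+Y/6)
B=lambda X,Y:(205+X/6,185+Y/6)
C=lambda X,Y:(205+X/4.2,90+Y/4.2)
pts=[A(80,75),A(495,44),B(196,542),B(540,517)]
th,t,res=fit([[-55,110],[55,110],[-55,-190],[55,-190]],[onz(c,*p,12) for p in pts]); print("clamp",th,t,res)
cc,s=np.cos(th),np.sin(th);Rm=np.array([[cc,-s],[s,cc]])
loc=lambda P:(Rm.T@(P[:2]-t)).round(1)
print("jawblk top corners",[loc(onz(c,*A(*p),104)) for p in((162,70),(388,62),(165,152),(388,143))])
print("fixed top",[loc(onz(c,*B(*p),104)) for p in((225,95),(415,85),(225,182),(418,170))])
print("black pad top102",[loc(onz(c,*A(*p),102)) for p in((195,245),(385,230),(195,272),(385,258))])
print("fixed pad top edge face z102",[loc(onz(c,*A(*p),102)) for p in((315,495),(315,520),(315,560))])
pts=[C(160,40),C(415,98),C(55,508),C(282,555)]
th,t,res=fit([[-45,87.5],[45,87.5],[-45,-87.5],[45,-87.5]],[onz(r,*p,35) for p in pts]); print("rack",th,t,res)
cc,s=np.cos(th),np.sin(th);Rm=np.array([[cc,-s],[s,cc]])
for z,ps in((90,((160,212),(345,258),(168,182),(352,225))),(68,((108,445),(272,483),(112,415),(280,448)))):
    w=np.array([onz(r,*C(*p),z) for p in ps]); print(w.round(1), w.mean(0).round(1),[loc(x) for x in w])
for y in(42,-42): print(Rm@[0,y]+t)
E
```

```text
clamp 0.07499039742108299 [ 553.78594846 -169.65459222] [[ 1.5 -1. ]
 [-1.3 -1.8]
 [ 1.9  1.3]
 [-2.1  1.5]]
jawblk top corners [array([-23.8, 106.2]), array([ 22.3, 104.2]), array([-24.8,  90. ]), array([21.2, 88.3])]
fixed top [array([-22.3, -15.5]), array([ 20.3, -16.4]), array([-24.3, -36.3]), array([ 19.8, -36.7])]
black pad top102 [array([-20.7,  70.6]), array([19.5, 70.6]), array([-21.2,  65. ]), array([19.1, 64.8])]
fixed pad top edge face z102 [array([ 0.3, 14.6]), array([-0.1,  9. ]), array([-0.9, -0.2])]
rack -0.24489863570228304 [500.341787   216.21430735] [[ 0.6 -2. ]
 [ 0.4  0.8]
 [ 0.1 -0.6]
 [-1.   1.8]]
[[480.6 258.   90. ]
 [537.3 243.8  90. ]
 [483.1 266.9  90. ]
 [539.2 253.9  90. ]] [510.1 255.6  90. ] [array([-29.3,  35.7]), array([29.2, 35.7]), array([-29.,  45.]), array([28.6, 46. ])]
[[460.  176.8  68. ]
 [516.3 162.9  68. ]
 [461.7 187.5  68. ]
 [519.  175.6  68. ]] [489.2 175.7  68. ] [array([-29.6, -48. ]), array([ 28.4, -47.8]), array([-30.5, -37.2]), array([ 27.9, -34.9])]
[510.52502243 256.96110742]
[490.15855158 175.46750727]
```

Run:
```python
from h import *
a=-0.245; p=np.array([510.3,256.3])
robot.movep([*p,150],q(a)); robot.movel([*p,45],rate=120)
print(robot.sense()["tool_pos"]); robot.clamp(); s=robot.sense(); print(s["opening"],s["force"],s["tool_pos"],s["time_s"])
print(robot.movel([*p,200],rate=120)); s=robot.sense(); print(s["opening"],s["force"],s["time_s"])
im=robot.capture("wrist"); cv2.imwrite("pics/w2.png",im[:,:,::-1])
im=robot.capture("scene"); cv2.imwrite("pics/s2.png",cv2.resize(im[100:300,130:400,::-1],None,fx=2.9,fy=2.9,interpolation=2))
```

```text
[511.13317656 256.61186507  46.06929586]
59.317891445772325 [-5.09339283  0.08067265  5.86801817] [509.75883002 256.90228899  46.29758148] 7.2583
False
59.39919987985841 [ 0.24956903 -0.97563073 -2.66903557] 8.7
```

View pics/w2.png

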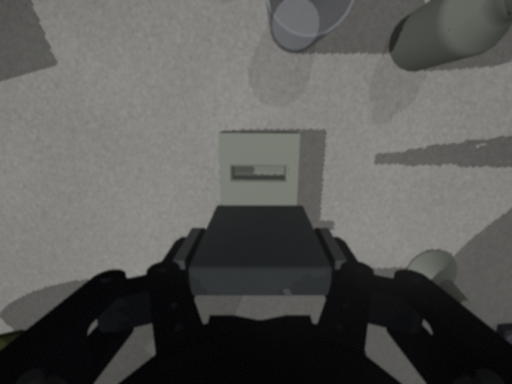

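View pics/s2.png

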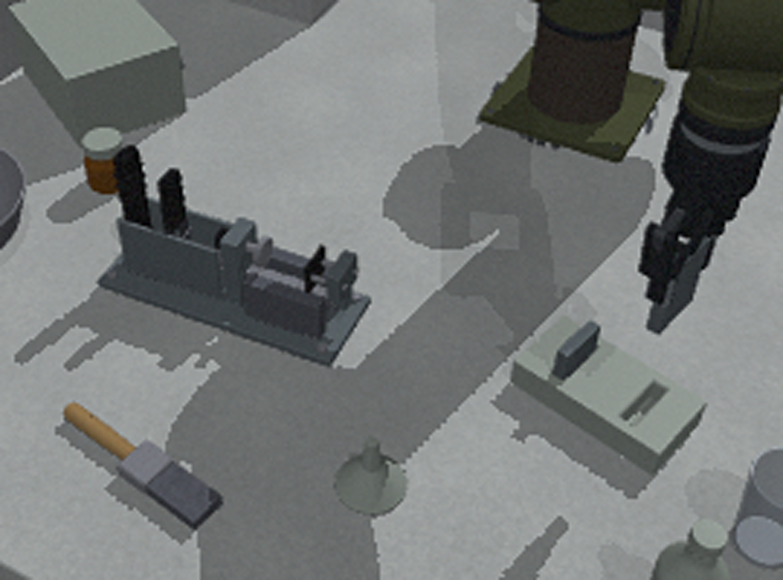

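Run:
```python
from h import *
th=0.075;t=np.array([553.8,-169.65]);c,s_=np.cos(th),np.sin(th);Rm=np.array([[c,-s_],[s_,c]])
p=t+Rm@np.array([-1,22.]); print(p)
robot.movep([*p,220],q(th)); robot.movel([*p,112],rate=130); robot.hold(0.1)
c_=robot.get_calibration("wrist"); im=robot.capture("wrist"); cv2.imwrite("pics/w3.png",im[:,:,::-1])
im=robot.capture("scene"); cv2.imwrite("pics/s3.png",cv2.resize(im[130:230,150:280,::-1],None,fx=5.5,fy=5.5,interpolation=2))
s=robot.sense(); print(s["tool_pos"],s["force"],s["time_s"])
```

```text
[ 551.15435762 -147.78677571]
[ 551.8595715  -148.03512991  113.1975202 ] [-0.27769572  0.0947181  -2.58009643] 11.4917
```

View pics/w3.png

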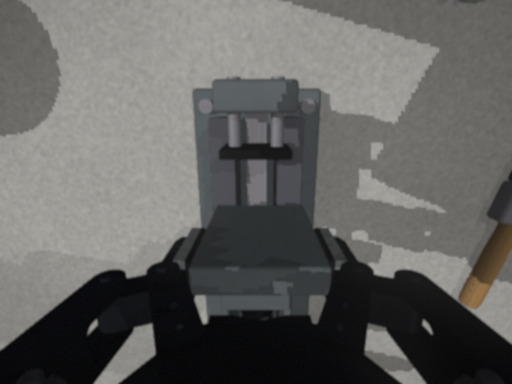

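View pics/s3.png

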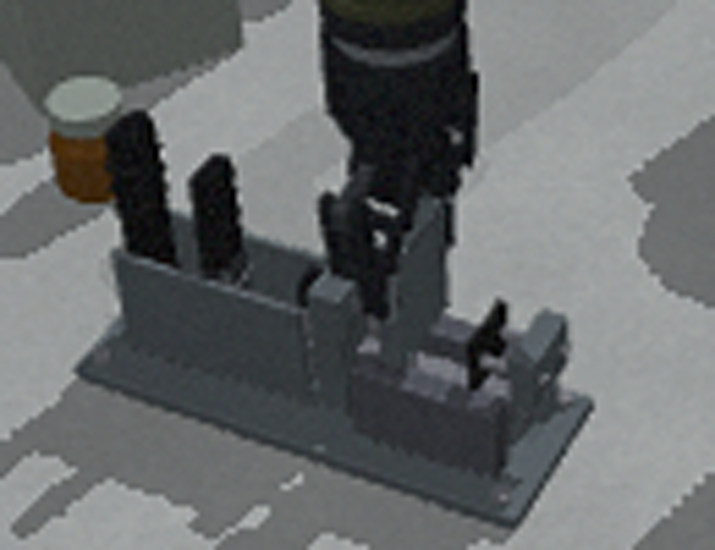

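Run:
```python
from h import *
b=cv2.imread("pics/w3.png")[70:325,180:340]; b=np.clip(b.astype(float)*2.2,0,255).astype("uint8")
cv2.imwrite("pics/z3a.png",cv2.resize(b[:150],None,fx=4.,fy=4,interpolation=2))
cv2.imwrite("pics/z3b.png",cv2.resize(b[120:],None,fx=4.,fy=4,interpolation=2))
```

```text
(no output)
```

View pics/z3a.png

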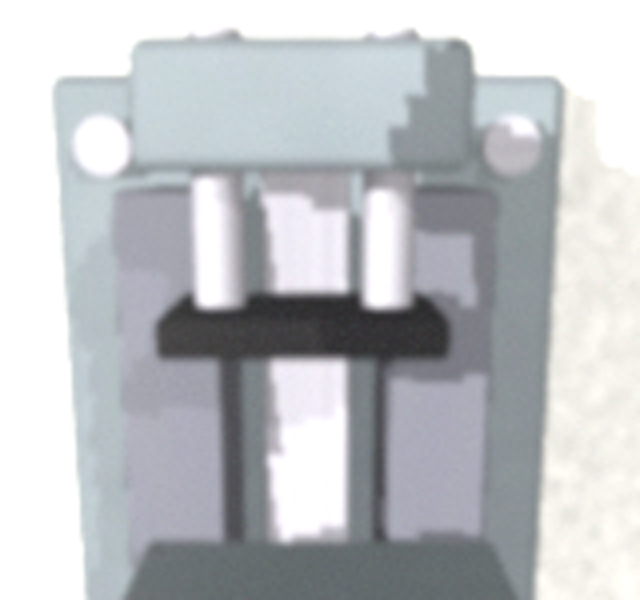

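View pics/z3b.png

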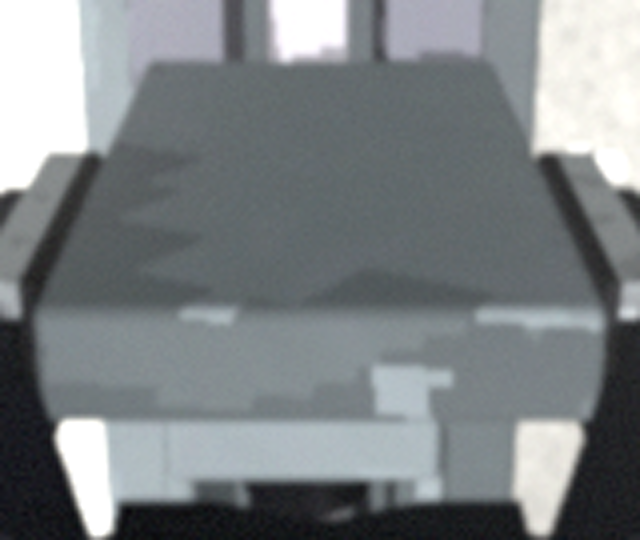

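Run:
```python
from h import *
th=0.075;t=np.array([553.8,-169.65]);c,s_=np.cos(th),np.sin(th);Rm=np.array([[c,-s_],[s_,c]])
p=t+Rm@np.array([-3.7,22.]); 
robot.movel([*p,106],rate=60); robot.hold(.1)
hit=robot.movel([*p,93],rate=20,threshold=4); s=robot.sense(); print(hit,s["tool_pos"],s["force"],s["time_s"])
im=robot.capture("wrist"); cv2.imwrite("pics/w4.png",im[:,:,::-1])
robot.open_gripper(); robot.hold(.2); s=robot.sense(); print(s["tool_pos"],s["force"],s["opening"],s["time_s"])
robot.movel([*p,235],rate=150); s=robot.sense();print(s["time_s"])
robot.movel([*(t+Rm@np.array([-3.7,-10.])),260],rate=150); robot.hold(.1)
import pickle
c=robot.get_calibration("wrist"); im=robot.capture("wrist"); cv2.imwrite("pics/w5.png",im[:,:,::-1]); pickle.dump(c,open("c5.pkl","wb"))
print(robot.sense()["time_s"])
b=np.clip(im[:,:,::-1].astype(float)*1.8,0,255).astype("uint8"); cv2.imwrite("pics/w5b.png",cv2.resize(b[60:330,150:370],None,fx=2.2*1,fy=2.2,interpolation=2))
```

```text
True [ 548.84610036 -148.1264603   100.18687603] [-0.55377545 -0.13058865  4.52353131] 12.2667
[ 547.26917307 -147.53825522   98.23564149] [-0.72814516 -0.76137535  0.33629779] 85.35576592841224 12.9
13.9583
14.525
```

View pics/w5b.png

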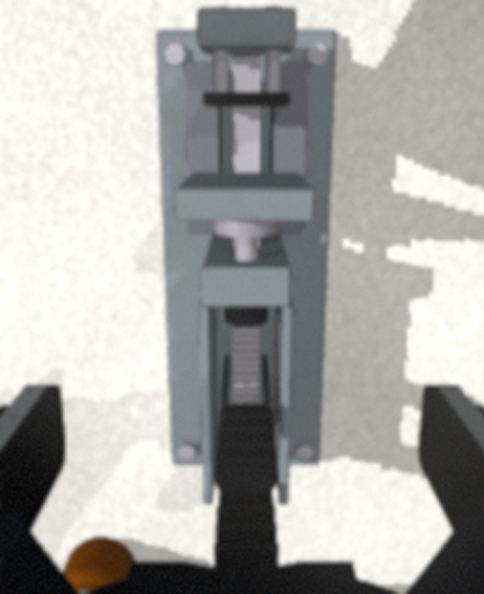

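Run:
```python
from h import *
import pickle
th=0.075;t=np.array([553.8,-169.65]);c,s_=np.cos(th),np.sin(th);Rm=np.array([[c,-s_],[s_,c]])
loc=lambda P:(Rm.T@(P[:2]-t)).round(1)
cs=robot.get_calibration("scene"); c5=pickle.load(open("c5.pkl","rb"))
S=lambda X,Y:(150+X/5.5,130+Y/5.5)
W=lambda X,Y:(150+X/2.2,60+Y/2.2)
print("trig top",[loc(onz(cs,*S(*p),155)) for p in((198,165),(232,160),(215,155))])
print("handle top",[loc(onz(cs,*S(*p),170)) for p in((108,125),(150,120))])
print([ (z,loc(onz(c5,*W(245,405),z))) for z in(50,88,155)],[loc(onz(c5,*W(245,485),155))])
print("panel top 144",[loc(onz(c5,*W(*p),144)) for p in((178,188),(312,188),(180,217),(311,217))])
print("pad face102",[loc(onz(c5,*W(*p),102)) for p in((204,106),(289,106))])
b=cv2.imread("pics/w5.png")[200:384,180:340];b=np.clip(b.astype(float)*5,0,255).astype("uint8"); cv2.imwrite("pics/z5.png",cv2.resize(b,None,fx=3.2,fy=3.2,interpolation=2))
```

```text
trig top [array([  -1.1, -109.6]), array([-13.1, -94.5]), array([ -12.9, -105.7])]
handle top [array([   4.7, -163.8]), array([  -9.3, -144.7])]
[(50, array([  -1.4, -121. ])), (88, array([  -1.6, -101.5])), (155, array([ -2. , -67.2]))] [array([  -1.9, -108.9])]
panel top 144 [array([-30.7,  29.4]), array([26.6, 29.4]), array([-30.2,  16.9]), array([26.5, 16.9])]
pad face102 [array([-21.6,  63.6]), array([19.2, 63.6])]
```

View pics/z5.png

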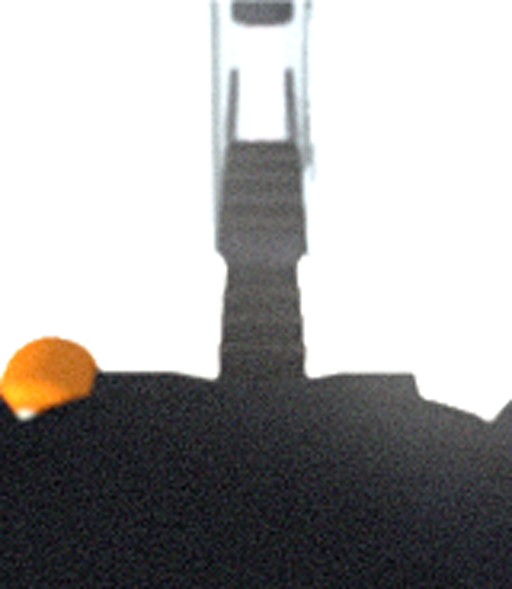

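```bash
cat >> h.py <<'E'
TH=0.075;T=np.array([553.8,-169.65]);Rm=np.array([[np.cos(TH),-np.sin(TH)],[np.sin(TH),np.cos(TH)]])
W=lambda x,y:T+Rm@np.array([x,y])
def fy():
    s=robot.sense(); return float(Rm[:,1]@s["force"][:2]), float(Rm[:,1]@(s["tool_pos"][:2]-T)), s["time_s"]
E
python3 - <<'E'
from h import *
robot.movep([*W(-3.5,-58),235],q(TH)); robot.clamp(); robot.movel([*W(-3.5,-58),138],rate=150); robot.hold(.1)
print(robot.sense()["opening"],fy())
y=-58
while y>-100:
    y-=4; robot.movel([*W(-3.5,y),138],rate=40)
    f=fy(); print(y,[round(v,2) for v in f])
    if f[0]>3: break
E
```

```text
-0.18189724757494355 (0.21607415669120478, -58.595750066543125, 16.525)
-62 [1.09, -62.49, 16.77]
-66 [0.37, -66.28, 17.02]
-70 [-0.17, -70.21, 17.27]
-74 [0.84, -74.21, 17.52]
-78 [0.63, -78.24, 17.77]
-82 [0.9, -82.22, 18.02]
-86 [-0.01, -86.22, 18.27]
-90 [0.98, -89.92, 18.52]
-94 [1.16, -94.15, 18.77]
-98 [3.11, -97.91, 19.02]
```

Run:
```python
from h import *
y=-98
while y>-128:
    y-=3; robot.movel([*W(-3.5,y),138],rate=60)
    f=fy(); print(y,[round(v,2) for v in f])
    if f[0]>12: break
robot.movel([*W(-3.5,-88),138],rate=150); print(fy())
cv2.imwrite("pics/s6.png",cv2.resize(robot.capture("scene")[130:230,150:280,::-1],None,fx=5.5,fy=5.5,interpolation=2))
cv2.imwrite("pics/w6.png",robot.capture("wrist")[:,:,::-1])
```

```text
-101 [3.67, -101.0, 19.27]
-104 [3.96, -103.78, 19.52]
-107 [4.02, -106.73, 19.77]
-110 [3.72, -109.71, 20.02]
-113 [4.1, -112.86, 20.27]
-116 [4.51, -115.82, 20.52]
-119 [4.55, -118.84, 20.77]
-122 [4.05, -122.31, 21.02]
-125 [7.94, -123.9, 21.27]
-128 [14.26, -124.63, 21.52]
(1.7013872774640972, -88.36779059770481, 21.9417)
```

View pics/w6.png

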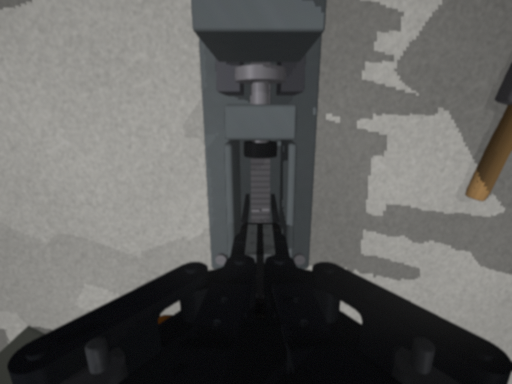

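View pics/s6.png

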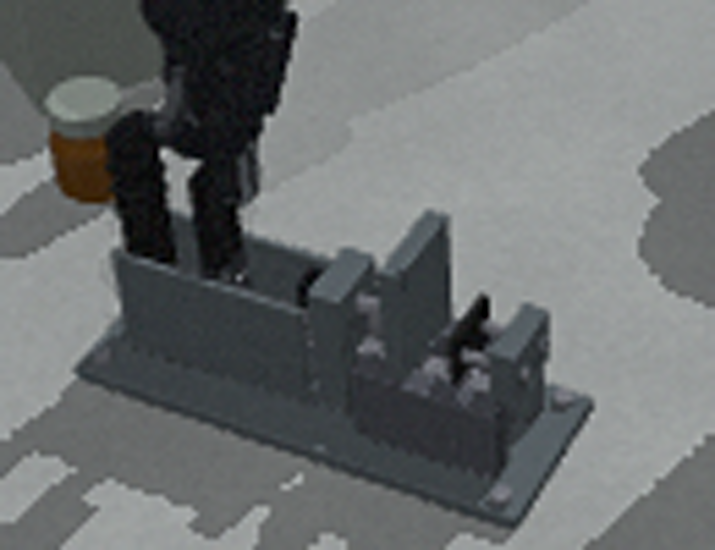

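Run:
```python
from h import *
robot.movel([*W(-3.5,-82),138],rate=150); print(fy())
for i in range(2):
    robot.movel([*W(-3.5,-95),138],rate=80)
    for y in (-109,-116,-120,-123):
        robot.movel([*W(-3.5,y),138],rate=60); print(y,[round(v,2) for v in fy()])
    robot.movel([*W(-3.5,-82),138],rate=150); robot.hold(.1); print(fy())
    cv2.imwrite(f"pics/s7_{i}.png",cv2.resize(robot.capture("scene")[130:230,150:280,::-1],None,fx=5.5,fy=5.5,interpolation=2))
```

```text
(-0.13502887308080413, -82.4131911078288, 22.2917)
-109 [3.55, -108.7, 22.99]
-116 [3.59, -115.7, 23.26]
-120 [4.51, -119.55, 23.51]
-123 [3.91, -122.88, 23.76]
(0.1313308131408605, -82.93342568593084, 24.2833)
-109 [3.19, -108.71, 25.03]
-116 [4.18, -115.41, 25.3]
-120 [4.32, -119.11, 25.55]
-123 [4.22, -122.55, 25.8]
(-0.4669496801436148, -82.94787694692779, 26.325)
```

View pics/s7_0.png

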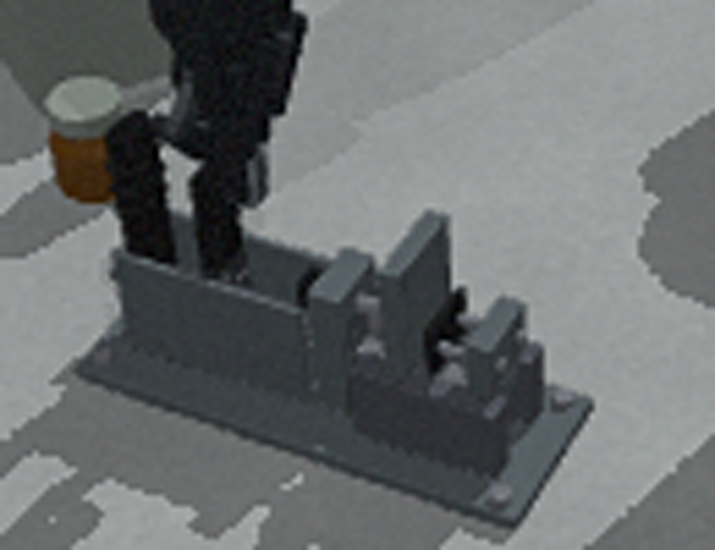

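View pics/s7_1.png

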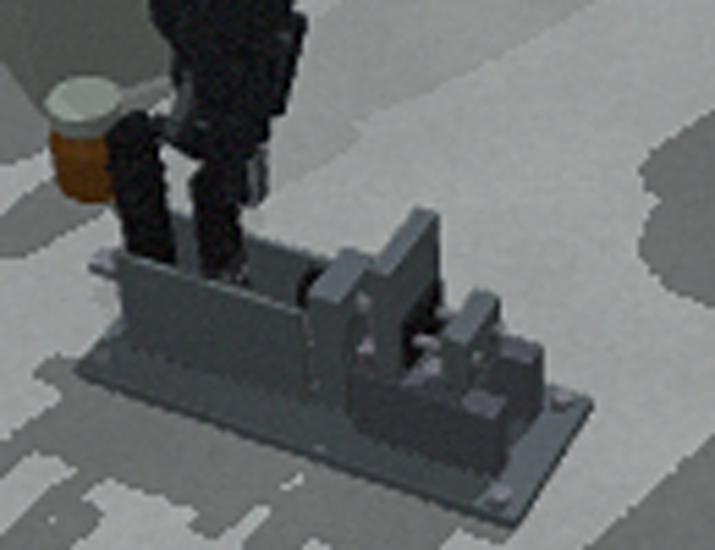

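Run:
```python
from h import *
import pickle
robot.movel([*W(-3.5,-72),138],rate=150)
robot.movel([*W(-3.5,-40),235],rate=150); robot.hold(.1)
c=robot.get_calibration("wrist"); im=robot.capture("wrist"); pickle.dump(c,open("c8.pkl","wb")); print(robot.sense()["time_s"])
cv2.imwrite("pics/w8.png",im[:,:,::-1])
b=np.clip(im[:,:,::-1].astype(float)*1.8,0,255).astype("uint8"); cv2.imwrite("pics/w8b.png",cv2.resize(b[20:220,170:350],None,fx=3,fy=3,interpolation=2))
```

```text
27.6083
```

View pics/w8b.png

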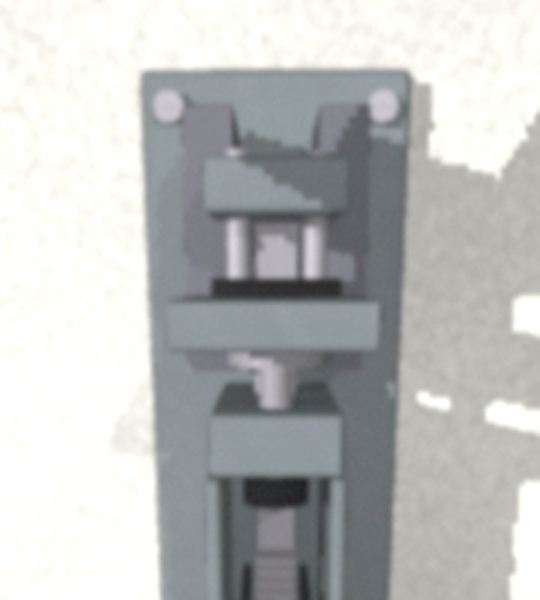

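Run:
```python
from h import *
import pickle
c=pickle.load(open("c8.pkl","rb")); V=lambda X,Y:(170+X/3,20+Y/3)
L=lambda p,z:(Rm.T@(onz(c,*V(*p),z)[:2]-T)).round(1)
print("panel top",L((274,298),144),L((274,348),144))
print("blk z104 inner",L((276,212),104),"outer",L((276,156),104))
print("pad back z102",L((277,281),102),"fixed blk",L((277,416),104),L((277,476),104), "base",L((276,72),12))
```

```text
panel top [-2.3 23.4] [-2.3  9.9]
blk z104 inner [-1.5 48.5] outer [-1.5 64.8]
pad back z102 [-1.1 27.7] fixed blk [ -1.  -15.9] [ -1.  -36.5] base [ -0.8 108.1]
```

```bash
cat >> h.py <<'E'
def look(n):
    robot.movel([*W(-3.5,-72),138],rate=200)
    robot.movel([*W(-3.5,-40),235],rate=200); robot.hold(.1)
    c=robot.get_calibration("wrist"); im=robot.capture("wrist"); print(robot.sense()["time_s"])
    import pickle; pickle.dump(c,open(f"c{n}.pkl","wb")); cv2.imwrite(f"pics/w{n}.png",im[:,:,::-1])
    b=np.clip(im[:,:,::-1].astype(float)*1.8,0,255).astype("uint8"); cv2.imwrite(f"pics/w{n}b.png",cv2.resize(b[20:220,170:350],None,fx=3,fy=3,interpolation=2))
def back():
    robot.movel([*W(-3.5,-72),138],rate=200); robot.movel([*W(-3.5,-90),138],rate=100)
E
python3 - <<'E'
from h import *
back(); print(fy())
for y in (-97,-101,-105,-108,-111):
    robot.movel([*W(-3.5,y),138],rate=60); print(y,[round(v,2) for v in fy()])
robot.movel([*W(-3.5,-84),138],rate=150); print(fy())
look(9)
E
```

```text
(2.4803892940336736, -90.76592464444187, 28.6)
-97 [4.14, -96.74, 28.87]
-101 [5.83, -100.18, 29.12]
-105 [6.31, -103.76, 29.37]
-108 [8.36, -106.17, 29.62]
-111 [9.52, -108.72, 29.87]
(-1.0901451595969975, -83.87777989018689, 30.2)
31.2583
```

View pics/w9b.png

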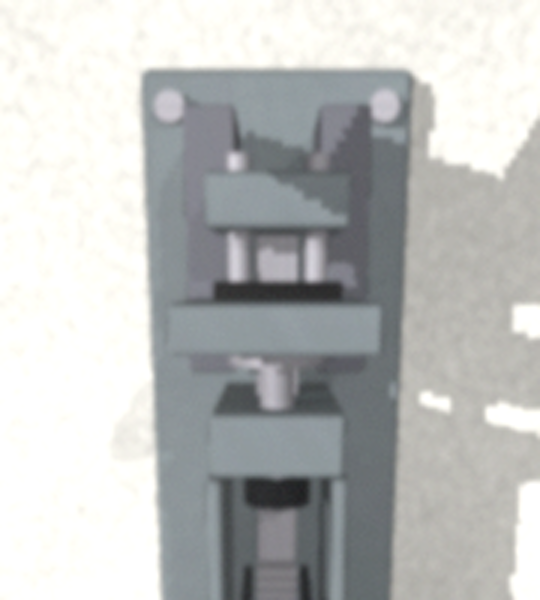

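Run:
```python
from h import *
back()
for y in (-97,-103,-108,-111,-113):
    robot.movel([*W(-3.5,y),138],rate=60); print(y,[round(v,2) for v in fy()])
robot.movel([*W(-3.5,-84),138],rate=150); print(fy())
look(10)
```

```text
-97 [7.41, -96.19, 32.52]
-103 [8.56, -101.39, 32.77]
-108 [11.19, -105.66, 33.02]
-111 [12.98, -107.96, 33.27]
-113 [13.82, -109.52, 33.52]
(-0.8018854504054634, -84.01338109747623, 33.8583)
34.9167
```

View pics/w10b.png

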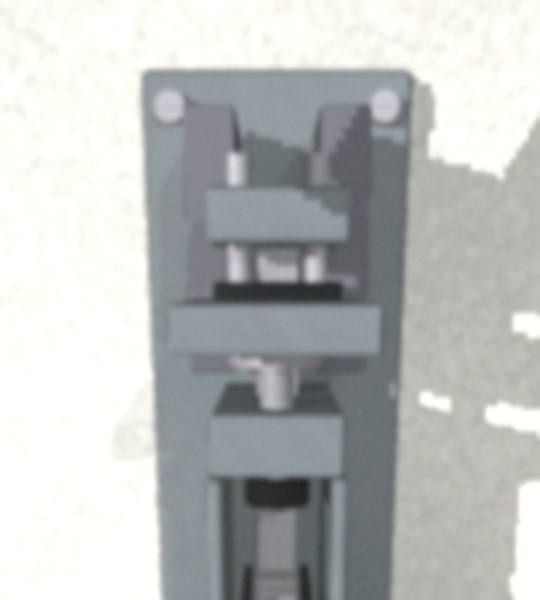

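Run:
```python
from h import *
import pickle
c=pickle.load(open("c10.pkl","rb")); V=lambda X,Y:(170+X/3,20+Y/3)
L=lambda p,z:(Rm.T@(onz(c,*V(*p),z)[:2]-T)).round(1)
print("panel top",L((274,303),144),L((274,353),144),"blk inner",L((276,242),104),"fixed",L((277,416),104))
robot.movel([*W(-3.5,-40),290],rate=200)
im=robot.capture("scene")[:,:,::-1]; cv2.imwrite("pics/s11.png",cv2.resize(im[120:330,130:430],None,fx=2.6,fy=2.6,interpolation=2)); print(robot.sense()["time_s"],robot.sense()["force"])
```

```text
panel top [-2.6 22.1] [-2.6  8.5] blk inner [-1.8 39.6] fixed [ -1.4 -15.7]
35.3917 [-0.52945135  0.19333592  0.30726789]
```

View pics/s11.png

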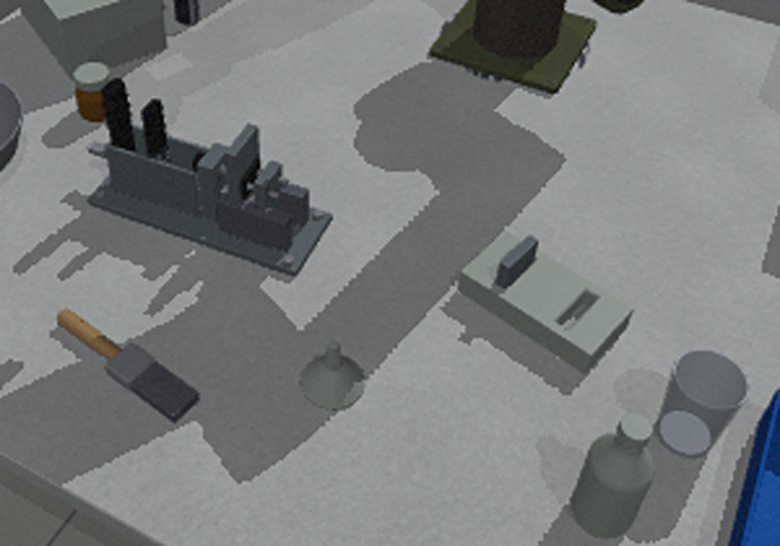

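```bash
python3 -c "
from bench import robot
print(robot.sign_off())"
```

```text
the job is handed in; nothing more can be done
None
```

I moved the tall panel from the rack to the clamp bed, released it there, and closed the clamp with five trigger pulls: three full and two partial. I handed the job in at about 35 s; the hand-in reports no verdict.

**Last checks:**
- **Panel:** it stands upright against the fixed pad. It sits about 1 mm off centre sideways, which is within what the cameras can resolve.
- **Grip:** the sprung pad is pressed in by about 8.5 mm, roughly 17 N. That is a little over 40 % of its travel, with the crush limit at 15.5 mm. The force on the last pull peaked at about 14 N, which fits a grip in the high teens to low twenties.
- **Trigger and arm:** the trigger looks released and the arm is clear, with no force on the tool.
- **Other items:** the short panel, beaker, funnel, bottle and jar look untouched in the final picture. I didn't measure their positions.

**Discrepancies:**
- **Hard stop:** on the first pull I pushed slightly into the trigger's hard stop, at about 14 N on the tool.
- **Jaw travel:** the first three full pulls moved the jaw about 40 mm, where I expected 30 mm. I made the last two pulls one click at a time and checked a picture after each; each moved the jaw about 5 mm.

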